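# Fold up the bench spark screen and latch it

### The job

Put the three-leaf spark screen away: first fold the short end leaf flat against the middle leaf while the middle leaf is still swung out, then swing the two together fully home beside the fixed leaf, and last flip the steel latch loop over them and press it all the way down. Leave everything else on the bench where it is, and let go of the screen.

Things in the scene. Friction and masses are not known exactly. Their poses are not given: they have to be found in the camera images.
- screen: spark screen: three framed metal leaves, 10 mm thick, bottoms 14 mm and tops 150 mm above the bench, on upright hinges. The fixed leaf stands on a 220 x 70 x 12 mm foot screwed to the bench. Origin: on the bench under the fixed leaf's hinge end, in its mid-plane. x runs along that leaf (x 4 to 185 mm, y -5 to +5 mm), y points to the side where the other leaves fold, z up
- hinge_a (a point): upright hinge axis between fixed and middle leaf, at top-edge height; at x = 0, y = 13.5 mm in the screen's frame. Its own x and y axes are parallel to the screen's
- mid_leaf (a joint): opening of the middle leaf about hinge_a (rad): 0 = folded home, parallel to the fixed leaf (then x 8 to 170 mm, y 22 to 32 mm in the screen's frame); grows counter-clockwise seen from above, limit 2.0; starts at 1.15 to 1.65. Stiff hinge, stays where left: about 1 N at 150 mm from the axis moves it
- mid_outer (a point): point on the top edge of the middle leaf's outer face (away from the fixed leaf when folded), 110 mm from hinge_a along the leaf and 18.5 mm to the side of the axis. Its x runs along the leaf away from hinge_a, its y points out of that face
- hinge_b (a point): upright hinge axis between middle and end leaf, at top-edge height: in the middle leaf's frame 172 mm from hinge_a along the leaf and 7 mm to the side. Its axes turn with the end leaf, which lies along its -x
- end_leaf (a joint): opening of the short end leaf about hinge_b relative to the middle leaf (rad): 0 = flat against the middle leaf's inner face, lying back towards hinge_a; grows counter-clockwise seen from above, limit 2.4; starts at 1.3 to 1.9. Reaches 120 mm from hinge_b. Stays where left: about 0.4 N at 80 mm moves it. All folded, it lies between the other two leaves with 4 mm to spare
- end_outer (a point): point on the top edge of the end leaf, 80 mm from hinge_b along the leaf, on the face turned away from the middle leaf when folded (11.5 mm to the side of hinge_b). Its -y points out of that face, its -x runs along the leaf away from hinge_b
- loop (a joint): angle of the latch loop about its level pivot on top of the fixed leaf (rad): 0 = level across the tops of the folded leaves, its lip down outside the middle leaf; grows as it is lifted; pi/2 = straight up; starts thrown back at 2.3 to 2.55, limit 2.6. Stays where left; about 1 N at its plate moves it
- loop_pivot (a point): middle of the loop's pivot: x = 125 mm, y = 0, 156 mm above the bench in the screen's frame; the axis is the screen's x. Loop: 48 mm wide bow of 6 mm steel rod, arms 40 mm, lip turned down 12 mm, a flat thumb plate 44 x 20 x 5 mm between the arms, 20 to 40 mm from the pivot. Thrown back it reaches up to 42 mm above the pivot
- loop_plate (a point): centre of the thumb plate's upper face (upper when the loop is closed), 30 mm from the pivot
- jar: bystander: glass jar with steel lid, 56 mm across, 85 mm tall, upright, outside the middle leaf; origin under its centre
- screwdriver: bystander: screwdriver lying along its x
- punch_block: bystander: 50 x 50 x 35 mm steel block; origin under its centre
- hammer: bystander: hammer lying along its x
- glue: bystander: white bottle 54 mm across, 150 mm tall, upright; origin under its centre
- tin: bystander: steel tin 84 mm across, 90 mm tall; origin under its centre
- pliers: bystander: pliers lying along its x

How it is judged:
On the way, in this order (a step that is already met when the one before it is completed fails the run):
1. the end leaf is folded flat on the middle leaf (within 0.15 rad) while the middle leaf is still swung out by more than 0.6 rad (value of joint end_leaf below 0.15 rad and value of joint mid_leaf above 0.6 rad), for 0.2 s.
2. both leaves are home beside the fixed leaf (middle within 0.08 rad, end within 0.12 rad) with the loop still up (value of joint mid_leaf below 0.08 rad and value of joint end_leaf below 0.12 rad and value of joint loop above 0.6 rad), for 0.2 s.
3. the loop is down over the leaves (value of joint loop below 0.15 rad), for 0.2 s.
At the end, for the whole second after the job is handed in: end leaf within 0.12 rad of flat on the middle leaf, middle leaf within 0.08 rad of home, latch loop within 0.15 rad of fully down, and the bystanders where they were (value of joint end_leaf below 0.12 rad and value of joint mid_leaf below 0.08 rad and value of joint loop below 0.15 rad); the robot touches nothing.
It fails at once if a bystander is pushed more than 30 mm or knocked over (distance of any of jar, screwdriver, punch_block, hammer, glue, tin, pliers from where it was at the start of the episode above 0.03 m or angle between any of jar, glue, tin's own z axis and vertical above 0.6 rad).
It also fails if it takes over 64 s, if anything falls off the work surface, if the arm or the gripper's body presses on something with over 40 N, if the wrist force passes 120 N, or if a joint passes its speed limit or range.

### The arm

A 6-joint arm with a two-finger parallel gripper is mounted at the origin on the work surface. World frame = base frame: x ahead of the robot, y to its left, z up, the work surface at z = 0. Lengths are in m, angles in rad, forces in N, time in s.
With the tool pointing down it reaches from about 0.375 to 0.975 m from the base axis. Payload 3.8 kg.
Tool frame: the origin (TCP) lies at the very end of the fingers, on their centre line; the grasp point (between the pads) lies 19 mm behind it; z points along the fingers, y is the line along which they close (so a half turn about z gives the same grasp; the last joint's range is limited). The gripper opens to 88 mm and grips with 3 to 60 N. Pads are 18 mm wide; open, the fingers measure 123 mm over their backs; the gripper's body (75 mm by 187 mm) begins 45 mm behind the grasp point.
Start: joints at [-1.148, 0.264, 1.604, -0, 1.274, -0.037], TCP at [0.3, -0.605, 0.239] pointing down, gripper open.
Joint ranges: [-2.63, 2.63], [-0.94, 2.18], [0.31, 2.57], [-1.31, 4.45], [0, 2.66], [-2.55, 2.55]. Speed limits (rad/s): [2.57, 2.57, 3.14, 3.14, 3.14, 3.14].

### API

Orientations are given as a rotation vector (axis times angle).
In Python, from station import manip gives the robot as it stands.
- The arm moves only by the tool send_rows, never from a script. Its argument "rows" is a list of rows, each an object with "dr": the turn, a rotation vector about the world's x, y, z as a fraction of full scale, a list of three; "slide": the shift along the world's x, y, z as a fraction of full scale, a list of three; "fingers": the gripper's target within -1 to 1 (shut at 1, half-way at 0, fully open at -1). In form: [{"dr": [wx, wy, wz], "slide": [tx, ty, tz], "fingers": fingers}, ...]. A call has 1 to 8 rows; each row is the pose to reach, as a shift and turn from the pose commanded when the call began; what a row does not reach only later rows make up. Full scale, the value 1, is 150 mm for a shift and pi/2 rad for a turn. A row lasts 1/8 s, in which the tool goes at most 62.5 mm and 10.7 degrees, less where a joint would pass 70% of its speed; a pose out of reach is approached as far as the arm can. A call with a number of a shift or a turn outside -1 to 1 is refused whole. A call with a gripper value outside its range is refused whole. The fingers move at their own pace and stop on an object; the grip force is fixed at half the most. Time passes only in rows, so rows that repeat a pose let the fingers close. It gives the time, the measured TCP pose, the force, the opening and the grip force at its end, in the units of the state.
- manip.read_state(): the state, without advancing time (a new reading comes with each control period).
- manip.camera(name): name is "scene" or "top" or "wrist"; returns a dict with "color" (480x640x3 uint8, red, green, blue), "mtx" (3x3 intrinsics, pixels), "R" (3x3) and "t" (3): a world point X has camera coordinates R X + t. Camera axes: x right, y down, z forward; pixel columns grow to the right and rows downward; lengths in m; the calibration is good to about 2 mm. A picture is of the moment at which its call begins. There is no depth.
- manip.close_job(): hands the job in; it is judged then, once.
The state is a dict: "t": time; "q": joint angles; "joint_velocities": joint speeds; "effort": joint torques, N m; "tcp_pos": TCP position; "eef_rot": TCP orientation; "wrist_force": force on the tool from outside, world axes, zero at the start; "wrist_torque": the same for the moment, N m; "finger_gap": finger opening in m; "gripper_force": force on a finger pad.
Only numpy, scipy, OpenCV 4.12 (cv2) and the standard library are available. Lean on these libraries where they do the work, as an engineer would, in place of code of your own. Each camera call takes 0.05 s, during which the arm holds its last target. There are 200 camera calls.

## Working session

There is one attempt and no reset: what is moved stays moved. The work goes in short steps, Python scripts to look and compute and a tool call to move; the robot and the scene stay as the last step left them, time stands still between calls to the robot, and variables do not carry over. Pictures are saved under pics/ and viewed, at most 10 in all, crops included, and the job is handed in when it is done.

Besides the shell and the picture viewer there is one more tool, called after "Request:" as name([rows], argument=value, ...), one row to a line, values as JSON. send_rows: Moves the arm, as the interface text tells. Its arguments: {"type":"object","properties":{"rows":{"type":"array","items":{"type":"object","properties":{"dr":{"type":"array","items":{"type":"number","minimum":-1,"maximum":1}},"slide":{"type":"array","items":{"type":"number","minimum":-1,"maximum":1}},"fingers":{"type":"number"}}}}},"required":["rows"]}

```bash
mkdir -p pics
cat > h.py <<'E'
import numpy as np, cv2
from station import manip
def snap(n,f):
    c=manip.camera(n); np.savez('pics/'+f+'.npz',**{k:c[k] for k in('mtx','R','t')}); cv2.imwrite('pics/'+f+'.png',c['color'][:,:,::-1]); return c
def ray(f,u,v,z):
    c=np.load('pics/'+f+'.npz'); R,t=c['R'],c['t'].ravel(); o=-R.T@t
    d=R.T@np.linalg.solve(c['mtx'],[u,v,1.]); return o+d*(z-o[2])/d[2]
def proj(f,X):
    c=np.load('pics/'+f+'.npz'); p=c['mtx']@(c['R']@np.array(X,float)+c['t'].ravel()); return p[:2]/p[2]
E
python3 - <<'E'
from h import *
for n in('top','scene'):
    c=snap(n,n+'0'); print(n,-c['R'].T@np.ravel(c['t']))
print(manip.read_state())
E
```

```text
top [ 0.41498495 -0.0107005   1.08004642]
scene [1.34024126 0.12647684 0.8146503 ]
{'t': 0.1, 'q': array([-1.14790893e+00,  2.64645908e-01,  1.60524788e+00,  2.62969631e-06,
        1.27370171e+00, -3.68934568e-02]), 'joint_velocities': array([-0.00080503, -0.00035665, -0.00240534,  0.00096762,  0.00189739,
        0.00055921]), 'effort': array([ 9.61337719e-04, -5.03619075e+01, -3.58070362e+01,  7.31070293e-02,
        2.33038055e-02, -6.54174187e-05]), 'tcp_pos': array([ 0.29926885, -0.60430711,  0.23752837]), 'eef_rot': array([-3.05702746e+00, -7.15428118e-01,  5.99167244e-04]), 'wrist_force': array([-0.04026346, -0.29942431, -0.1484743 ]), 'wrist_torque': array([-0.05510284,  0.0005582 , -0.01141303]), 'gripper_force': 0.0, 'finger_gap': 0.08830059682364617}
```

View pics/top0.png

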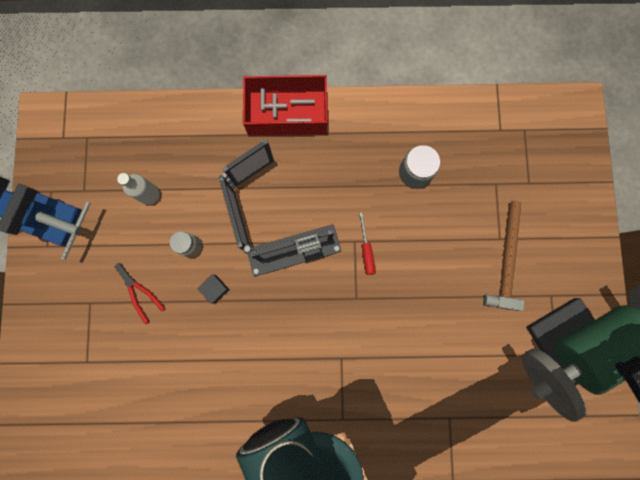

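View pics/scene0.png

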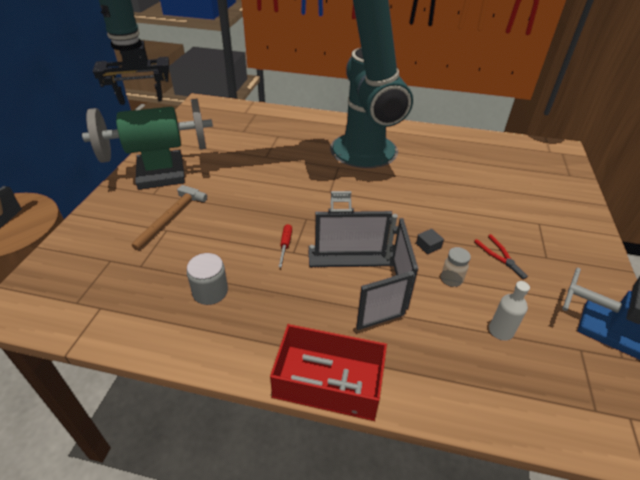

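The top view shows the foot running (250,265)–(340,240), hinge A near (247,248), hinge B near (227,180) and the end-leaf tip near (268,145). The loop is at (308,243). The jar is at (185,244), glue at (140,188) and block at (212,289). I'll enlarge this area.

Run:
```python
import cv2
i=cv2.imread('pics/top0.png')[132:282,155:355]
cv2.imwrite('pics/c0.png',cv2.resize(i,(800,600),interpolation=cv2.INTER_CUBIC))
```

```text
(no output)
```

View pics/c0.png

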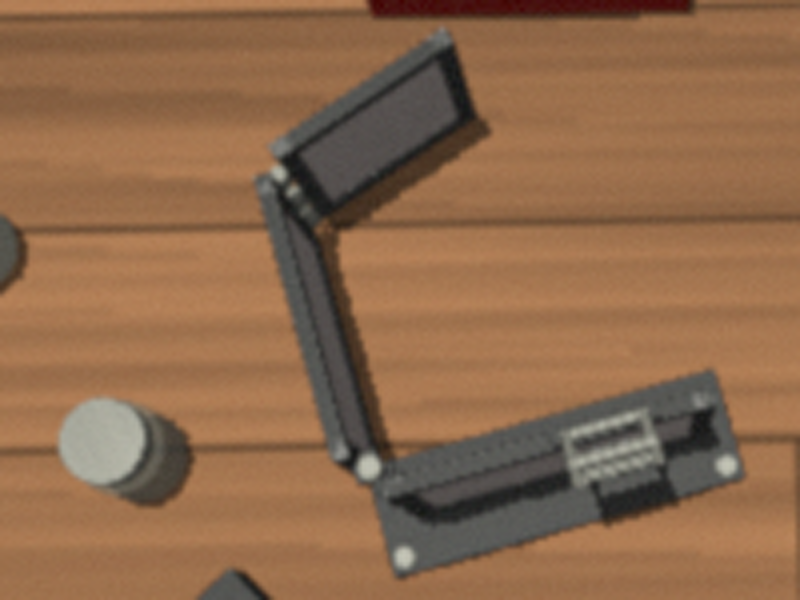

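The crop shows these points:
- Hinge A cap at (368,466) and hinge B cap at (280,174).
- Middle leaf top edge from (340,455) to (265,185).
- End leaf top edge from about (280,148) to (446,36).
- Fixed leaf top edge from about (390,485) to (703,398).
- Foot corners at (397,577), (745,475) and (713,370).

Next I fit the screen model to these points.

```bash
cat > model.py <<'E'
from h import *
def rot(a): return np.array([[np.cos(a),-np.sin(a)],[np.sin(a),np.cos(a)]])
def scr(p,x,y): return np.array(p[:2])+rot(p[2])@[x,y]
def mid(p,x,y): 
    q=rot(p[3])@[x,y]; return scr(p,q[0],q[1]+.0135)
def end(p,x,y):
    q=rot(p[4])@[x,y]; return mid(p,.172+q[0],.007+q[1])
E
python3 - <<'E'
from model import *
from scipy.optimize import least_squares
C=lambda u,v:(155+u/4,132+v/4)
P=lambda u,v,z:ray('top0',*C(u,v),z)[:2]
A=P(368,466,.152);B=P(280,174,.152);tip=P(446,36,.15)
f1,f2,f3=[P(u,v,.012) for u,v in((397,577),(745,475),(713,370))]
l1,l2=P(390,485,.15),P(703,398,.15)
print('A',A,'B',B,'tip',tip,'AB',np.linalg.norm(A-B),'Btip',np.linalg.norm(B-tip))
print('foot',np.linalg.norm(f1-f2),np.linalg.norm(f3-f2),f1,f2,f3,'leaf',l1,l2,np.linalg.norm(l1-l2))
yaw=np.arctan2(*(f2-f1)[::-1]);print('yaw foot',yaw,'leaf',np.arctan2(*(l2-l1)[::-1]))
aB=np.arctan2(*(B-A)[::-1])
yaw0=np.mean([yaw,np.arctan2(*(l2-l1)[::-1])])
m=aB-np.arctan2(7,172)-yaw0
e=np.arctan2(*(tip-B)[::-1])-(yaw0+m)-np.pi
e=(e+np.pi)%(2*np.pi)-np.pi
print('yaw',yaw0,'mid',m,'end',e)
o=A-rot(yaw0)@[0,.0135]
p=[*o,yaw0,m,e]; np.save('p.npy',p);print(p)
print('midouter',mid(p,.11,.0185),'endtip',end(p,-.12,-.0065),'endouter',end(p,-.08,-.0115))
for n,u,v,z in(('jar',185,244,.085),('glue',124,179,.15),('block',212,287,.035),('tin',423,162,.09),('sd tip',362,213,.01),('sd',371,272,.02)): print(n,ray('top0',u,v,z)[:2])
E
```

```text
A [0.5176159  0.13735364] B [0.67609535 0.18564483] tip [0.75240149 0.09665762] AB 0.16567370763814507 Btip 0.11722350753143118
foot 0.21751545270412728 0.0668488399603924 [0.4660115  0.14190023] [ 0.5240348  -0.06773343] [ 0.58842912 -0.04978522] leaf [0.50762303 0.12605021] [ 0.55113136 -0.03914634] 0.17082995655420838
yaw foot -1.300772056915744 leaf -1.3132713396311406
yaw -1.3070216982734424 mid 1.5621240440904731 end 2.0245235159702997
[np.float64(0.5045828246620053), np.float64(0.13383383084333397), np.float64(-1.3070216982734424), np.float64(1.5621240440904731), np.float64(2.0245235159702997)]
midouter [0.61938765 0.18301282] endtip [0.76533092 0.10066658] endouter [0.74308872 0.13428628]
jar [0.53745333 0.28806986]
glue [0.67258863 0.40379409]
block [0.44140618 0.23730168]
tin [ 0.7177269 -0.2559034]
sd tip [ 0.61606963 -0.120665  ]
sd [ 0.47139643 -0.13677003]
```

The fit agrees with the given sizes to within about 3%. Now I travel with the fingers shut to the outer side of the end leaf.

Request:
send_rows([
  {"dr": [0, 0, -0.131], "slide": [0.21, 0.33, 0.05], "fingers": 1},
  {"dr": [0, 0, -0.131], "slide": [0.42, 0.67, 0.05], "fingers": 1},
  {"dr": [0, 0, -0.131], "slide": [0.64, 1, 0.05], "fingers": 1},
  {"dr": [0, 0, -0.131], "slide": [0.64, 1, 0.05], "fingers": 1},
])

```text
t: 0.6
tcp_pos: [0.3973, -0.4514, 0.2458]
eef_rot: [-3.114, -0.405, -0.0]
wrist_force: [0.2, 0.2, 0.1]
finger_gap: 0.0502
gripper_force: 0.0
```

Request:
send_rows([
  {"dr": [0, 0, 0], "slide": [0.21, 0.33, 0], "fingers": 1},
  {"dr": [0, 0, 0], "slide": [0.42, 0.67, 0], "fingers": 1},
  {"dr": [0, 0, 0], "slide": [0.64, 1, 0], "fingers": 1},
  {"dr": [0, 0, 0], "slide": [0.64, 1, 0], "fingers": 1},
])

```text
t: 1.1
tcp_pos: [0.4929, -0.3026, 0.2459]
eef_rot: [-3.115, -0.405, 0.0]
wrist_force: [-0.4, -0.8, 0.3]
finger_gap: 0.0106
gripper_force: 0.0
```

Request:
send_rows([
  {"dr": [0, 0, 0], "slide": [0.21, 0.33, 0], "fingers": 1},
  {"dr": [0, 0, 0], "slide": [0.42, 0.67, 0], "fingers": 1},
  {"dr": [0, 0, 0], "slide": [0.64, 1, 0], "fingers": 1},
  {"dr": [0, 0, 0], "slide": [0.64, 1, 0], "fingers": 1},
])

```text
t: 1.6
tcp_pos: [0.5889, -0.1535, 0.2457]
eef_rot: [-3.115, -0.403, 0.0]
wrist_force: [-0.3, 0.1, 0.4]
finger_gap: -0.0001
gripper_force: 0.0
```

Request:
send_rows([
  {"dr": [0, 0, 0], "slide": [0.25, 0.33, 0], "fingers": 1},
  {"dr": [0, 0, 0], "slide": [0.5, 0.67, 0], "fingers": 1},
  {"dr": [0, 0, 0], "slide": [0.75, 1, 0], "fingers": 1},
  {"dr": [0, 0, 0], "slide": [0.75, 1, 0], "fingers": 1},
])

```text
t: 2.1
tcp_pos: [0.7015, -0.0041, 0.245]
eef_rot: [-3.116, -0.402, 0.001]
wrist_force: [-0.5, -1.0, -0.4]
finger_gap: 0.0005
gripper_force: 0.0
```

Request:
send_rows([
  {"dr": [0, 0, 0], "slide": [0.25, 0.3, 0], "fingers": 1},
  {"dr": [0, 0, 0], "slide": [0.5, 0.6, 0], "fingers": 1},
  {"dr": [0, 0, 0], "slide": [0.75, 0.8, 0], "fingers": 1},
  {"dr": [0, 0, 0], "slide": [0.75, 0.8, 0], "fingers": 1},
])

```text
t: 2.6
tcp_pos: [0.8136, 0.1138, 0.2436]
eef_rot: [3.115, 0.398, -0.004]
wrist_force: [-1.2, -0.9, 0.1]
finger_gap: 0.0004
gripper_force: 0.0
```

```bash
cat >> model.py <<'E'
def sup(n,yaw=-1.312,hx=.009,hy=.0175):
    tx=np.array([np.sin(yaw),-np.cos(yaw)]);ty=np.array([np.cos(yaw),np.sin(yaw)])
    return hx*abs(n@tx)+hy*abs(n@ty)
def endtool(p,e,s=.085,c=0):
    q=list(p);q[4]=e; a=q[2]+q[3]+e; n=np.array([np.sin(a),-np.cos(a)])
    return end(q,-s,-.0115)+n*(sup(n)+c)
E
python3 - <<'E'
from model import *
p=np.load('p.npy')
s=manip.read_state()['tcp_pos'];print(s)
for e,c in((1.95,.012),(1.6,0),(1.3,0),(1,0),(.7,0),(.4,0),(.2,0),(.1,0),(0,0)):
    t=endtool(p,e,c=c); print(e,t.round(4),((t-s[:2])/.15).round(3))
E
```

```text
[0.81358435 0.11381771 0.24358585]
1.95 [0.7635 0.1418] [-0.334  0.186]
1.6 [0.7262 0.1118] [-0.582 -0.013]
1.3 [0.7059 0.1021] [-0.718 -0.078]
1 [0.683  0.0979] [-0.87  -0.106]
0.7 [0.6583 0.1004] [-1.036 -0.089]
0.4 [0.6338 0.1111] [-1.198 -0.018]
0.2 [0.6193 0.1228] [-1.295  0.06 ]
0.1 [0.6129 0.1301] [-1.338  0.108]
0 [0.6074 0.138 ] [-1.375  0.161]
```

Request:
send_rows([
  {"dr": [0, 0, 0], "slide": [0, 0, -0.3], "fingers": 1},
  {"dr": [0, 0, 0], "slide": [0, 0, -0.6], "fingers": 1},
  {"dr": [0, 0, 0], "slide": [0, 0, -0.85], "fingers": 1},
  {"dr": [0, 0, 0], "slide": [0, 0, -0.85], "fingers": 1},
])

```text
t: 3.1
tcp_pos: [0.8084, 0.1109, 0.1136]
eef_rot: [3.116, 0.394, -0.016]
wrist_force: [-0.6, -0.8, 0.7]
finger_gap: 0.0002
gripper_force: 0.0
```

Request:
send_rows([
  {"dr": [0, 0, 0], "slide": [-0.32, 0.13, 0], "fingers": 1},
  {"dr": [0, 0, 0], "slide": [-0.46, 0.06, 0], "fingers": 1},
  {"dr": [0, 0, 0], "slide": [-0.58, -0.01, 0], "fingers": 1},
  {"dr": [0, 0, 0], "slide": [-0.65, -0.05, 0], "fingers": 1},
  {"dr": [0, 0, 0], "slide": [-0.72, -0.08, 0], "fingers": 1},
  {"dr": [0, 0, 0], "slide": [-0.8, -0.095, 0], "fingers": 1},
  {"dr": [0, 0, 0], "slide": [-0.87, -0.1, 0], "fingers": 1},
  {"dr": [0, 0, 0], "slide": [-0.95, -0.1, 0], "fingers": 1},
])

```text
t: 4.1
tcp_pos: [0.6694, 0.1002, 0.1185]
eef_rot: [3.116, 0.398, -0.0]
wrist_force: [0.3, -1.2, 0.7]
finger_gap: 0.0004
gripper_force: 0.3
```

Run:
```python
from h import *
snap('top','top1'); print(manip.read_state()['tcp_pos'],manip.read_state()['wrist_force'])
i=cv2.imread('pics/top1.png')[132:282,155:355]
cv2.imwrite('pics/c1.png',cv2.resize(i,(800,600),interpolation=cv2.INTER_CUBIC))
```

```text
[0.66760785 0.10028015 0.11819978] [-1.36479207  0.27996448 -0.06890398]
```

View pics/c1.png

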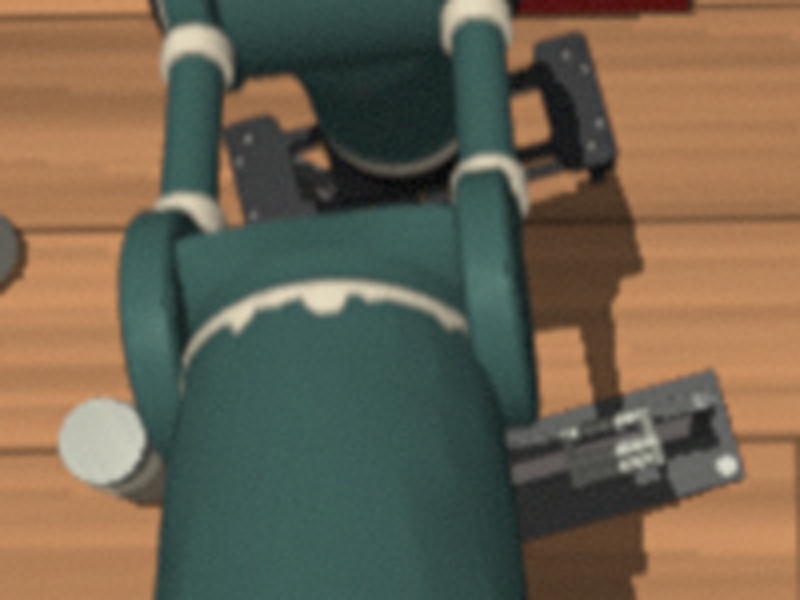

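The top view is blocked by the arm, though the forces look right. I continue the fold and check it with the scene and wrist cameras.

Request:
send_rows([
  {"dr": [0, 0, 0], "slide": [-0.085, 0.006, 0], "fingers": 1},
  {"dr": [0, 0, 0], "slide": [-0.17, 0.035, 0], "fingers": 1},
  {"dr": [0, 0, 0], "slide": [-0.25, 0.077, 0], "fingers": 1},
  {"dr": [0, 0, 0], "slide": [-0.3, 0.115, 0], "fingers": 1},
  {"dr": [0, 0, 0], "slide": [-0.345, 0.155, 0], "fingers": 1},
  {"dr": [0, 0, 0], "slide": [-0.37, 0.18, 0], "fingers": 1},
  {"dr": [0, 0, 0], "slide": [-0.37, 0.18, 0], "fingers": 1},
])

```text
t: 5.03
tcp_pos: [0.6143, 0.1275, 0.1187]
eef_rot: [-3.116, -0.399, 0.0]
wrist_force: [-0.2, 0.2, -0.1]
finger_gap: 0.0008
gripper_force: 0.0
```

Run:
```python
from h import *
snap('scene','scene1'); snap('wrist','wrist1'); print(manip.read_state()['tcp_pos'],manip.read_state()['wrist_force'])
a=cv2.resize(cv2.imread('pics/scene1.png')[180:330,280:480],(800,600),interpolation=cv2.INTER_CUBIC)
b=cv2.imread('pics/wrist1.png')
cv2.imwrite('pics/c2.png',np.hstack([cv2.resize(a,(400,300)),cv2.resize(b,(400,300))]))
```

```text
[0.61461194 0.12714299 0.11866735] [-0.13985399 -0.67062993  0.0067503 ]
```

View pics/c2.png

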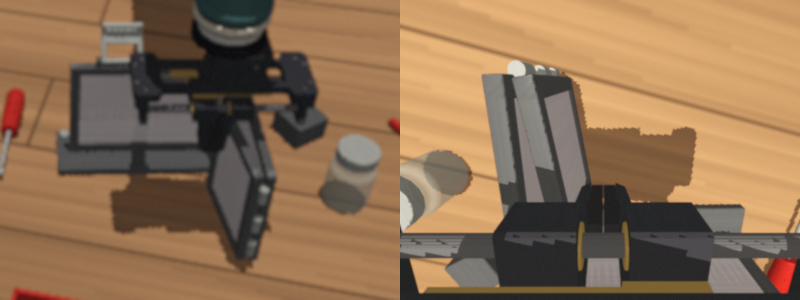

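The scene and wrist views show the end leaf almost flat, with a small V about 0.15 rad wide left in the wrist picture around (530,150). The middle leaf hasn't moved. I press a little further until it's flat.

Request:
send_rows([
  {"dr": [0, 0, 0], "slide": [-0.03, 0.06, 0], "fingers": 1},
  {"dr": [0, 0, 0], "slide": [-0.06, 0.1, 0], "fingers": 1},
  {"dr": [0, 0, 0], "slide": [-0.07, 0.14, 0], "fingers": 1},
  {"dr": [0, 0, 0], "slide": [-0.07, 0.14, 0], "fingers": 1},
  {"dr": [0, 0, 0], "slide": [-0.07, 0.14, 0], "fingers": 1},
  {"dr": [0, 0, 0], "slide": [-0.07, 0.14, 0], "fingers": 1},
])

```text
t: 5.88
tcp_pos: [0.6039, 0.1481, 0.1186]
eef_rot: [-3.116, -0.398, 0.001]
wrist_force: [0.1, 1.0, 0.1]
finger_gap: 0.0003
gripper_force: 0.0
```

Run:
```python
from h import *
snap('wrist','wrist2'); print(manip.read_state()['tcp_pos'],manip.read_state()['wrist_force'])
```

```text
[0.6039679  0.14807283 0.118647  ] [-0.12524915 -0.87123047 -0.42831122]
```

View pics/wrist2.png

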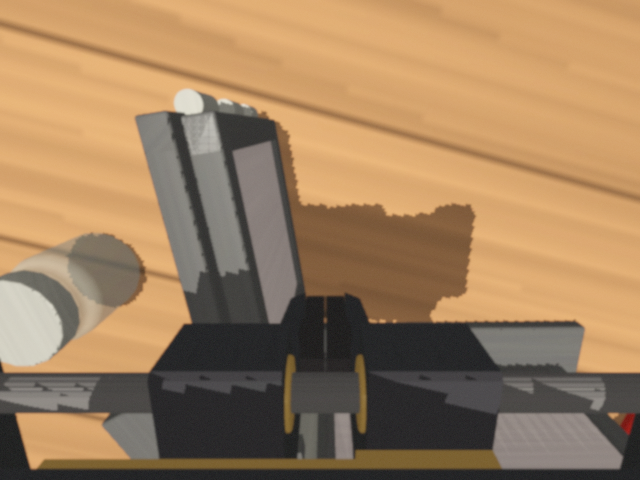

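Both top edges are now parallel: outer edge (135,118)–(190,318), end leaf edge (183,115)–(232,320). So the end leaf is flat. I'll get the middle leaf's current angle from the same picture and plan the push path.

```bash
cat >> model.py <<'E'
def midtool(p,m,s=.12,c=0):
    q=list(p);q[3]=m;a=q[2]+m;n=np.array([-np.sin(a),np.cos(a)])
    return mid(q,s,.0185)+n*(sup(n)+c)
E
python3 - <<'E'
from model import *
p=np.load('p.npy')
a,b=ray('wrist2',135,118,.15),ray('wrist2',190,318,.15)
c,d=ray('wrist2',183,115,.15),ray('wrist2',232,320,.15)
an=lambda u,v:np.arctan2(*(u-v)[:2][::-1])-p[2]
print(a,b,'mid',an(a,b),'end-par',an(c,d)); print('B cap',ray('wrist2',186,102,.152))
p[3]=an(a,b);print('model outer corner',mid(p,.17,.0185),'B',mid(p,.172,.007))
np.save('p1.npy',p)
for m,s,c in((p[3],.12,.03),(1.6,.12,0),(1.4,.12,0),(1.2,.12,0),(1,.12,0),(.8,.12,0),(.6,.12,0),(.4,.12,0),(.2,.12,0),(.1,.12,0),(0,.12,0)):
    print(m,midtool(p,m,s,c).round(4))
E
```

```text
[0.66580788 0.21822274 0.15      ] [0.6086939  0.19402133 0.15      ] mid 1.707823572477243 end-par 1.7063195500873118
B cap [0.6735569  0.20451175 0.152     ]
model outer corner [0.66692523 0.22071414] B [0.67325353 0.21090585]
1.707823572477243 [0.6019 0.246 ]
1.6 [0.622  0.2068]
1.4 [0.6336 0.1856]
1.2 [0.641  0.1624]
1 [0.6435 0.1374]
0.8 [0.6407 0.1117]
0.6 [0.6321 0.0867]
0.4 [0.6181 0.0636]
0.2 [0.5989 0.0438]
0.1 [0.5877 0.0356]
0 [0.5755 0.0287]
```

Request:
send_rows([
  {"dr": [0, 0, 0], "slide": [0.05, -0.12, 0], "fingers": 1},
  {"dr": [0, 0, 0], "slide": [0.05, -0.12, 0.3], "fingers": 1},
  {"dr": [0, 0, 0], "slide": [0.05, -0.12, 0.6], "fingers": 1},
  {"dr": [0, 0, 0], "slide": [0.0, 0.25, 0.6], "fingers": 1},
  {"dr": [0, 0, 0], "slide": [0.0, 0.65, 0.6], "fingers": 1},
  {"dr": [0, 0, 0], "slide": [0.0, 0.68, 0.6], "fingers": 1},
  {"dr": [0, 0, 0], "slide": [0.0, 0.68, 0.3], "fingers": 1},
  {"dr": [0, 0, 0], "slide": [0.0, 0.68, 0.05], "fingers": 1},
])

```text
t: 6.92
tcp_pos: [0.6047, 0.2486, 0.1253]
eef_rot: [3.116, 0.398, 0.001]
wrist_force: [-0.8, 0.3, -0.1]
finger_gap: 0.0006
gripper_force: 0.0
```

Request:
send_rows([
  {"dr": [0, 0, 0], "slide": [0.08, -0.2, 0], "fingers": 1},
  {"dr": [0, 0, 0], "slide": [0.115, -0.285, 0], "fingers": 1},
  {"dr": [0, 0, 0], "slide": [0.15, -0.355, 0], "fingers": 1},
  {"dr": [0, 0, 0], "slide": [0.19, -0.425, 0], "fingers": 1},
  {"dr": [0, 0, 0], "slide": [0.22, -0.5, 0], "fingers": 1},
  {"dr": [0, 0, 0], "slide": [0.24, -0.58, 0], "fingers": 1},
  {"dr": [0, 0, 0], "slide": [0.25, -0.66, 0], "fingers": 1},
  {"dr": [0, 0, 0], "slide": [0.255, -0.745, 0], "fingers": 1},
])

```text
t: 7.92
tcp_pos: [0.6424, 0.1377, 0.1263]
eef_rot: [-3.116, -0.398, -0.0]
wrist_force: [-0.1, 1.4, -0.0]
finger_gap: 0.0006
gripper_force: 0.7
```

Run:
```python
from h import *
snap('scene','scene3'); snap('wrist','wrist3'); print(manip.read_state()['tcp_pos'],manip.read_state()['wrist_force'])
a=cv2.imread('pics/scene3.png')[180:330,280:480]
b=cv2.imread('pics/wrist3.png')
cv2.imwrite('pics/c3.png',np.hstack([cv2.resize(a,(400,300),interpolation=cv2.INTER_CUBIC),cv2.resize(b,(400,300))]))
```

```text
[0.64247385 0.13661281 0.12622063] [ 0.5688231   0.62654424 -0.1995483 ]
```

View pics/c3.png

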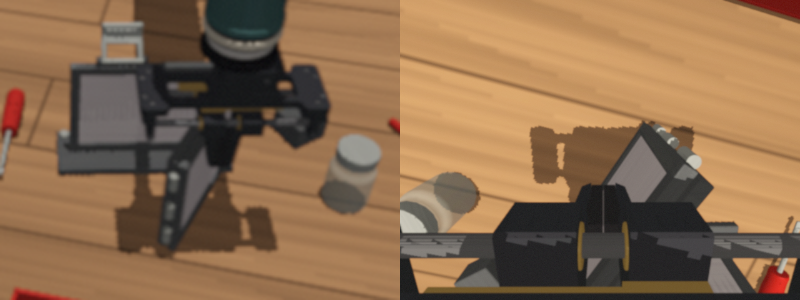

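The leaves are swinging together and the end leaf is still flat. I continue towards home.

Request:
send_rows([
  {"dr": [0, 0, 0], "slide": [-0.005, -0.085, 0], "fingers": 1},
  {"dr": [0, 0, 0], "slide": [-0.015, -0.17, 0], "fingers": 1},
  {"dr": [0, 0, 0], "slide": [-0.04, -0.255, 0.03], "fingers": 1},
  {"dr": [0, 0, 0], "slide": [-0.075, -0.335, 0.05], "fingers": 1},
  {"dr": [0, 0, 0], "slide": [-0.12, -0.415, 0.05], "fingers": 1},
  {"dr": [0, 0, 0], "slide": [-0.167, -0.49, 0.05], "fingers": 1},
  {"dr": [0, 0, 0], "slide": [-0.23, -0.555, 0.05], "fingers": 1},
  {"dr": [0, 0, 0], "slide": [-0.295, -0.62, 0.05], "fingers": 1},
])

```text
t: 9.02
tcp_pos: [0.5973, 0.0447, 0.1337]
eef_rot: [3.116, 0.398, 0.0]
wrist_force: [0.9, 2.2, 0.4]
finger_gap: 0.0007
gripper_force: 0.6
```

Request:
send_rows([
  {"dr": [0, 0, 0], "slide": [-0.04, -0.03, 0], "fingers": 1},
  {"dr": [0, 0, 0], "slide": [-0.08, -0.055, 0], "fingers": 1},
  {"dr": [0, 0, 0], "slide": [-0.12, -0.08, 0], "fingers": 1},
  {"dr": [0, 0, 0], "slide": [-0.16, -0.1, 0], "fingers": 1},
  {"dr": [0, 0, 0], "slide": [-0.18, -0.105, 0], "fingers": 1},
  {"dr": [0, 0, 0], "slide": [-0.18, -0.105, 0], "fingers": 1},
])

```text
t: 9.78
tcp_pos: [0.5753, 0.031, 0.1341]
eef_rot: [-3.115, -0.397, -0.017]
wrist_force: [14.0, 5.3, -10.2]
finger_gap: 0.0006
gripper_force: 7.3
```

Contact at 14 N matches the expected home position. I back off, lift clear towards +y and check.

Request:
send_rows([
  {"dr": [0, 0, 0], "slide": [0.2, 0.05, 0], "fingers": 1},
  {"dr": [0, 0, 0], "slide": [0.3, 0.1, 0.3], "fingers": 1},
  {"dr": [0, 0, 0], "slide": [0.3, 0.1, 0.7], "fingers": 1},
  {"dr": [0, 0, 0], "slide": [0.3, 0.5, 0.8], "fingers": 1},
  {"dr": [0, 0, 0], "slide": [0.3, 0.9, 0.8], "fingers": 1},
  {"dr": [0, 0, 0], "slide": [0.3, 1, 0.8], "fingers": 1},
])

```text
t: 10.52
tcp_pos: [0.6155, 0.1824, 0.254]
eef_rot: [-3.115, -0.403, -0.0]
wrist_force: [0.2, 0.0, -0.5]
finger_gap: 0.0002
gripper_force: 0.0
```

Request:
send_rows([
  {"dr": [0, 0, 0], "slide": [0, 0.4, 0], "fingers": 1},
  {"dr": [0, 0, 0], "slide": [0, 0.7, 0], "fingers": 1},
  {"dr": [0, 0, 0], "slide": [0, 0.7, 0], "fingers": 1},
])

```text
t: 10.9
tcp_pos: [0.6153, 0.2866, 0.2527]
eef_rot: [3.115, 0.403, -0.002]
wrist_force: [1.2, -0.4, -1.1]
finger_gap: 0.0004
gripper_force: 0.0
```

Run:
```python
from model import *
snap('top','top4');snap('scene','scene4'); s=manip.read_state();print(s['t'],s['tcp_pos'],s['wrist_force'])
a=cv2.imread('pics/top4.png')[200:290,225:355]
b=cv2.imread('pics/scene4.png')[180:280,290:430]
cv2.imwrite('pics/c4.png',np.hstack([cv2.resize(a,(433,300),interpolation=cv2.INTER_CUBIC),cv2.resize(b,(367,300),interpolation=cv2.INTER_CUBIC)]))
p=np.load('p.npy')
print('pivot',scr(p,.125,0),'px top',proj('top4',[*scr(p,.125,0),.156]),'ny',rot(p[2])@[0,1])
print('expected mid outer home end px',proj('top4',[*scr(p,.17,.032),.15]),proj('top4',[*scr(p,.008,.032),.15]))
```

```text
11.0 [0.61570689 0.28384728 0.25290551] [ 0.24594198  0.46528092 -0.55510803]
pivot [0.53717363 0.01315724] px top [305.99474113 238.07330886] ny [0.96541271 0.26072647]
expected mid outer home end px [322.37016411 218.25925965] [248.58266375 239.17597833]
```

View pics/c4.png

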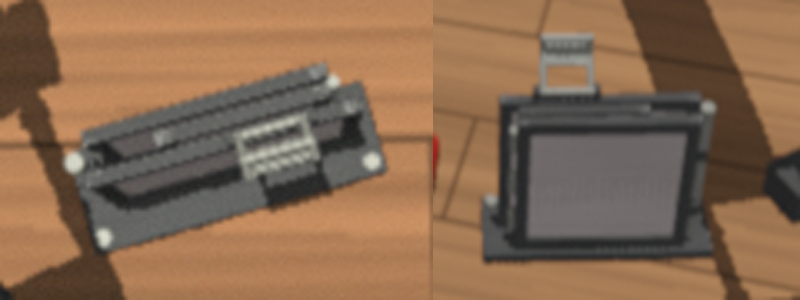

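Both leaves are home: the middle leaf's outer edge is at top-image (321.7,219.8)–(250.5,239.6), within 2 px of the expected line, and parallel to the fixed leaf. The loop is still thrown back. I move to the robot side of it.

Request:
send_rows([
  {"dr": [0, 0, 0], "slide": [-0.15, -0.32, 0], "fingers": 1},
  {"dr": [0, 0, 0], "slide": [-0.3, -0.64, 0], "fingers": 1},
  {"dr": [0, 0, 0], "slide": [-0.45, -0.95, 0], "fingers": 1},
  {"dr": [0, 0, 0], "slide": [-0.45, -0.95, 0], "fingers": 1},
])

```text
t: 11.5
tcp_pos: [0.5469, 0.1376, 0.2536]
eef_rot: [3.116, 0.39, -0.002]
wrist_force: [0.5, -0.1, -0.6]
finger_gap: 0.0004
gripper_force: 0.0
```

Request:
send_rows([
  {"dr": [0, 0, 0], "slide": [-0.2, -0.32, 0], "fingers": 1},
  {"dr": [0, 0, 0], "slide": [-0.4, -0.64, 0], "fingers": 1},
  {"dr": [0, 0, 0], "slide": [-0.48, -0.97, 0], "fingers": 1},
  {"dr": [0, 0, 0], "slide": [-0.48, -0.97, 0], "fingers": 1},
  {"dr": [0, 0, 0], "slide": [-0.48, -0.97, -0.3], "fingers": 1},
  {"dr": [0, 0, 0], "slide": [-0.48, -0.97, -0.56], "fingers": 1},
  {"dr": [0, 0, 0], "slide": [-0.48, -0.97, -0.56], "fingers": 1},
])

```text
t: 12.38
tcp_pos: [0.4741, -0.0028, 0.1665]
eef_rot: [-3.115, -0.398, 0.011]
wrist_force: [0.7, -0.1, 0.1]
finger_gap: 0.0004
gripper_force: 0.0
```

Request:
send_rows([
  {"dr": [0, 0, 0], "slide": [0.12, 0.03, 0.02], "fingers": 1},
  {"dr": [0, 0, 0], "slide": [0.19, 0.05, 0.02], "fingers": 1},
  {"dr": [0, 0, 0], "slide": [0.25, 0.065, 0.02], "fingers": 1},
  {"dr": [0, 0, 0], "slide": [0.31, 0.08, 0.02], "fingers": 1},
  {"dr": [0, 0, 0], "slide": [0.37, 0.097, 0.02], "fingers": 1},
  {"dr": [0, 0, 0], "slide": [0.43, 0.112, 0.02], "fingers": 1},
  {"dr": [0, 0, 0], "slide": [0.5, 0.13, 0.02], "fingers": 1},
  {"dr": [0, 0, 0], "slide": [0.5, 0.13, 0.02], "fingers": 1},
])

```text
t: 13.38
tcp_pos: [0.5531, 0.0164, 0.1731]
eef_rot: [3.116, 0.398, 0.003]
wrist_force: [0.1, 0.6, 1.2]
finger_gap: 0.0002
gripper_force: 0.0
```

Run:
```python
from model import *
snap('wrist','wrist5');snap('scene','scene5'); s=manip.read_state();print(s['t'],s['tcp_pos'],s['wrist_force'])
a=cv2.imread('pics/wrist5.png')
b=cv2.imread('pics/scene5.png')[160:260,290:430]
cv2.imwrite('pics/c5.png',np.hstack([cv2.resize(a,(400,300)),cv2.resize(b,(400,300),interpolation=cv2.INTER_CUBIC)]))
```

```text
13.475 [0.55209361 0.01620623 0.17297749] [ 0.07803021 -0.5798805   0.50931062]
```

View pics/c5.png

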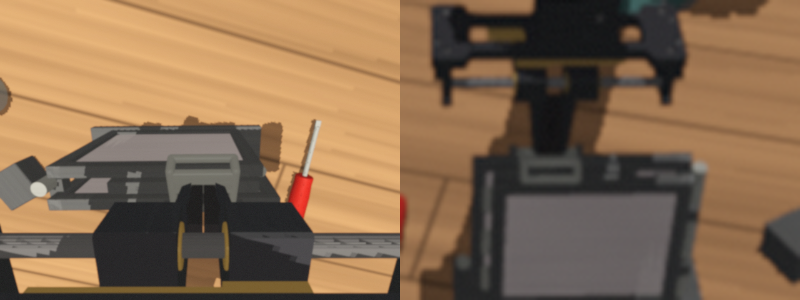

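The loop has gone over and now leans forward, at about (203,170) in the wrist crop. I lift, move above the plate and press down.

Request:
send_rows([
  {"dr": [0, 0, 0], "slide": [-0.05, -0.013, 0.05], "fingers": 1},
  {"dr": [0, 0, 0], "slide": [-0.05, -0.013, 0.25], "fingers": 1},
  {"dr": [0, 0, 0], "slide": [0.1, 0.03, 0.25], "fingers": 1},
  {"dr": [0, 0, 0], "slide": [0.1, 0.03, 0.15], "fingers": 1},
  {"dr": [0, 0, 0], "slide": [0.1, 0.03, 0.05], "fingers": 1},
  {"dr": [0, 0, 0], "slide": [0.1, 0.03, -0.05], "fingers": 1},
  {"dr": [0, 0, 0], "slide": [0.1, 0.03, -0.09], "fingers": 1},
  {"dr": [0, 0, 0], "slide": [0.1, 0.03, -0.1], "fingers": 1},
])

```text
t: 14.48
tcp_pos: [0.5645, 0.0205, 0.1586]
eef_rot: [-3.116, -0.398, 0.007]
wrist_force: [-8.8, 0.1, 17.7]
finger_gap: 0.0003
gripper_force: 8.7
```

Request:
send_rows([
  {"dr": [0, 0, 0], "slide": [0, 0, -0.01], "fingers": 1},
  {"dr": [0, 0, 0], "slide": [0, 0, -0.02], "fingers": 1},
  {"dr": [0, 0, 0], "slide": [0, 0, -0.02], "fingers": 1},
])

```text
t: 14.85
tcp_pos: [0.5645, 0.0205, 0.1583]
eef_rot: [-3.116, -0.398, 0.006]
wrist_force: [-14.2, 0.0, 25.0]
finger_gap: 0.0006
gripper_force: 12.7
```

It's firm at z = 0.158, which is plate level. I lift off and look.

Request:
send_rows([
  {"dr": [0, 0, 0], "slide": [-0.02, 0, 0.05], "fingers": 1},
  {"dr": [0, 0, 0], "slide": [-0.02, 0, 0.3], "fingers": 1},
  {"dr": [0, 0, 0], "slide": [-0.02, 0, 0.7], "fingers": 1},
  {"dr": [0, 0, 0], "slide": [-0.02, 0.4, 0.8], "fingers": 1},
  {"dr": [0, 0, 0], "slide": [-0.02, 0.8, 0.8], "fingers": 1},
  {"dr": [0, 0, 0], "slide": [-0.02, 1, 0.8], "fingers": 1},
])

```text
t: 15.6
tcp_pos: [0.563, 0.173, 0.2743]
eef_rot: [-3.115, -0.4, 0.0]
wrist_force: [0.8, -0.4, -0.9]
finger_gap: 0.0006
gripper_force: 0.0
```

Request:
send_rows([
  {"dr": [0, 0, 0], "slide": [0.3, 0.4, 0], "fingers": 1},
  {"dr": [0, 0, 0], "slide": [0.3, 0.8, 0], "fingers": 1},
  {"dr": [0, 0, 0], "slide": [0.3, 1, 0], "fingers": 1},
  {"dr": [0, 0, 0], "slide": [0.3, 1, 0], "fingers": 1},
])

```text
t: 16.1
tcp_pos: [0.6077, 0.3232, 0.2729]
eef_rot: [3.115, 0.403, -0.003]
wrist_force: [0.4, -0.1, 1.0]
finger_gap: 0.0007
gripper_force: 0.0
```

Run:
```python
from model import *
snap('top','top6');snap('scene','scene6'); s=manip.read_state();print(s['t'],s['tcp_pos'],s['wrist_force'])
a=cv2.imread('pics/top6.png')[200:290,225:355]
b=cv2.imread('pics/scene6.png')[190:270,300:410]
cv2.imwrite('pics/c6.png',np.hstack([cv2.resize(a,(400,300),interpolation=cv2.INTER_CUBIC),cv2.resize(b,(400,300),interpolation=cv2.INTER_CUBIC)]))
p=np.load('p.npy')
for f in('top6','scene6'): print(f,[ (proj(f,[*scr(p,x,.040),z])).round(1) for x in(.101,.149) for z in(.156,.144)])
```

```text
16.2 [0.60800968 0.32034567 0.27347095] [ 0.04107524 -0.74127818  0.33124751]
top6 [array([289.9, 223.1]), array([290.2, 224. ]), array([311.8, 216.9]), array([311.9, 217.9])]
scene6 [array([352.9, 221. ]), array([352.6, 225. ]), array([331.7, 221.3]), array([331.5, 225.3])]
```

View pics/c6.png

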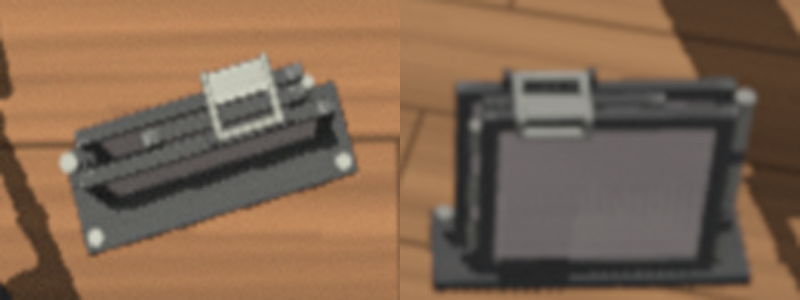

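The loop's front edge is at top (290.6,222.8)–(311,217.1) and its lip bottom is at scene y of about 226. Both match the closed prediction to within about 1 px. The leaves are home, the robot is clear and the tools and containers weren't touched.

```bash
python3 -c "
from station import manip
print(manip.close_job())"
```

```text
the job is handed in; nothing more can be done
None
```

I folded the end leaf flat, swung both leaves home, pressed the loop fully down, moved the arm clear and handed the job in at about 16 s; the final pictures match the closed position, but no verdict came back.

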